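# Load an amber into the UV viewing box

### The arm

A 7-joint arm with a two-finger parallel gripper is mounted at the origin on a cart in front of the work surface, level with it; the furniture and walls round the work are solid. World frame = base frame: x ahead of the robot, y to its left, z up, the work surface at z = 0. Lengths are in m, angles in rad, forces in N, time in s.
With the tool pointing down it reaches from about 0.425 to 0.925 m from the base axis. Payload 6.8 kg.
Tool frame: the origin (TCP) lies midway between the tips of the shut fingers; the grasp point (between the pads) lies 19 mm behind it; z points along the fingers, y is the line along which they close (so a half turn about z gives the same grasp; the last joint's range is limited). The gripper opens to 85 mm and grips with 20 to 120 N. Pads are 22 mm wide; open, the fingers measure 114 mm over their backs; the gripper's body (76 mm by 85 mm) begins 54 mm behind the grasp point. The pads swing forward as they close: fully open they stand 13 mm farther back than shut.
Start: joints at [-1.358, 0.477, 0.022, 1.555, -0.011, 1.109, -0.083], TCP at [0.213, 0.641, 0.231] pointing down, gripper open.
Joint ranges: [-2.96, 2.96], [-0.34, 2.1], [-1.41, 1.46], [0.24, 2.44], [-1.37, 4.51], [0.17, 1.92], [-2.96, 2.96]. Speed limits (rad/s): [2.39, 2.39, 3.14, 3.14, 3.14, 3.14, 3.14].

### API

Orientations are given as a rotation vector (axis times angle).
In Python, from bench import r gives the robot as it stands. The module is installed in compiled form; this text tells all that it offers.
- The arm moves only by the tool apply_moves, never from a script. Its argument "rows" is a list of rows, each a list of 6 numbers: the shift along the tool's x, y, z scaled (see below), then the turn, a rotation vector about the tool's x, y, z scaled (see below). A call has 1 to 5 rows; each row is the pose to reach, as a shift and turn from the pose commanded when the call began, along the tool's axes at that moment; what a row does not reach only later rows make up. The controller multiplies each number of a shift by 0.25 m and each number of a turn by 90 degrees. A row lasts 1/8 s, in which the tool goes at most 62.5 mm and 10.7 degrees, less where a joint would pass 70% of its speed; a pose out of reach is approached as far as the arm can. A call with a number of a shift or a turn outside -1 to 1 is refused whole. A call with a gripper value outside its range is refused whole. "claw" is the opening, from 0 (shut) to 1 (fully open), set as the call begins (left out, the last holds). The fingers move at their own pace and stop on an object; "newtons" is the grip in N (left out, the last holds). Time passes only in rows, so rows that repeat a pose let the fingers close. It gives the time, the measured TCP pose, the force, the opening and the grip force at its end, in the units of the state.
- r.get_obs(): the state, without advancing time (a new reading comes with each control period).
- r.grab_frame(name): name is "scene" or "side" or "wrist"; returns a dict with "pixels" (384x512x3 uint8, red, green, blue), "intrinsics" (3x3 intrinsics, pixels), "dist" ([k1, k2, p1, p2, k3] as OpenCV has them; the pictures are not rectified), "eye" and "attitude" of the camera in the world. Camera axes: x right, y up, looking along -z (the intrinsics and any distortion apply to the point x, -y, -z); pixel columns grow to the right and rows downward; lengths in m; the calibration is good to about 2 mm. A picture is of the moment at which its call begins. There is no depth.
- r.hand_in(): hands the job in; it is judged then, once.
Trained networks look in a picture, given as the dict that the camera call returned (one of the last four; its "shot" number tells which), for a name from the list of things; names that differ only in an ending like _2 or _b are one class to them, and where a whole thing is asked for, a point or a joint stands for the part that bears it (a point fixed in the world has none). Each returns a list of dicts, best first, with "conf" (0 to 1); they miss things now and then, are a little off and sometimes report something else, mostly with a low value. They report only what shows in the picture. A call takes as long as a camera call.
- r.search_frame(picture, thing): "rect" ([left, top, width, height] in pixels, round what is visible of it).
- r.outline_of(picture, thing): "pixels" (384x512 bool, what is visible of it) and "rect" ([left, top, width, height] in pixels, round what is visible of it).
- r.landmark_of(picture, thing): "point" ([column, row] in pixels: a listed point, or the origin of a listed thing).
The state is a dict: "clock": time; "joints": joint angles; "qvel": joint speeds; "tau": joint torques, N m; "tcp_pos": TCP position; "orientation": TCP orientation; "contact_force": force on the tool from outside, world axes, zero at the start; "moment": the same for the moment, N m; "grip_width": finger opening in m; "gripper_force": force on a finger pad.
Only numpy, scipy, OpenCV 4.12 (cv2) and the standard library are available. Lean on these libraries where they do the work, as an engineer would, in place of code of your own. Each camera call takes 0.05 s, during which the arm holds its last target. There are 200 camera calls.

### The job

Load the orange amber that lies on the steel slide into the UV viewing box without grasping anything: press the red bar down with one fingertip so that the spring-closed flap swings up clear of the port, and while you keep it down, push the slide's blue thumb plate with the other fingertip until the slide is fully home, with the amber still in its nest. Then let go, so that the flap springs shut behind the amber. Do not touch the amber or let it strike the flap, do not lift or tip the slide, and leave the other things on the bench where they are.

Things in the scene. Friction and masses are not known exactly. Their poses are not given: they have to be found in the camera images.
- uvbox: Grey UV viewing box, fixed, 130 x 116 x 84 mm, black lamp head on top (to 115 mm). Origin on the table under the middle of the loading port's front face; x points into the box (up to 0.25 rad off the robot's x), y left, z up. Housing x = 0 to 130 mm. In front: a loading board, x = -138 to 2, y = -43 to 93, top z = 3 mm. Port: y = -36 to 36 mm, up to z = 36 mm.
- stop (a point): Face of the rubber end stop inside the box, 60 mm behind the port's front face, that halts the slide's front end: the slide is then fully home. Two steel rails with keeper lips on the loading board (y = +-28 to +-38 mm in the box's frame, 12 mm high) guide the slide along the box's x, so it can only slide straight.
- flap (a joint): Spring-closed rocker with the flap, turning on a shaft along the box's x at y = 44, z = 38 mm (box frame). 0 = shut, 0.84 rad = fully open (stop). Right of the shaft the flap, left of it the red press bar, rigid with it: bar down lifts the flap. About 2 N on the bar starts it, 4 N holds it fully open; let go, it springs shut. The amber passes clear under it above 0.75 rad.
- press_bar (a point): Top of the round red press bar (10 mm thick, 134 mm long, parallel to the box's x, x = -148 to -14 mm in its frame) at mid length. A flat web joins it to the shaft, 40 mm to its right. Shut: top 59 mm above the table at y = 79 mm (box frame); fully down: 26 mm at y = 82 mm; it swings out to y = 84 mm in between. A fingertip can slide along it.
- slide: Loose specimen slide, about 250 g: steel strip 105 x 62 x 4 mm (x = -81 to 24 mm) in the rails, with a shallow nest for the amber (rim 3.5 mm high) and an upright blue thumb plate at its rear. Origin under the middle of the nest, x toward the box. In the box's frame its origin starts at x = -42 to -28 mm; fully home x = 36 mm. 2 to 4 N push it.
- thumb (a point): Middle of the rear (robot-side) face of the slide's blue thumb plate, 76 mm behind the slide's origin, 33 mm above the table. The plate is 44 mm wide (along y), 6 mm thick, from 7 to 49 mm above the table. Fully home, this face is 40 mm in front of the port's front face.
- amber: Loose bright orange polished amber piece, about 31 x 49 x 16 mm, 20 g, lying in the slide's nest with its long side across the slide. Origin at the centre of its underside.
- tweezers: Black tweezers, 128 mm long, on the table right of the loading board. Bystander.
- spare_amber: Amber piece 33 x 51 x 16 mm on the table right of the box. Bystander.
- loupe: Small black and steel folding loupe, 39 mm, on the left. Bystander.
- needle_file: Needle file with wooden handle, 153 mm, on the left. Bystander.
- brown_amber: Dark brown amber piece, 36 x 66 x 16 mm, on the left. Bystander.
- caliper: Steel caliper, 208 mm, lying on the right. Bystander.
- flap_edge (a point): Middle of the flap's lower edge. The flap is an aluminium plate 67 x 30 mm hung in front of the port (x = -8 to -3 mm in the box's frame), rigid with the rocker. Shut, this edge is 9 mm above the table: the slide's flat strip passes under it, the amber does not. Open, the flap has swung up sideways in its own plane, its far end about 100 mm above the table.

How it is judged:
By the outcome, as a careful person would: the job done as asked, in the order asked, and still so for the second after the job is handed in, with the robot touching nothing.
It also fails if it takes over 42 s, if anything falls off the work surface, if the arm or the gripper's body presses on something with over 40 N, if the wrist force passes 120 N, or if a joint passes its speed limit or range.

## Working session

There is one attempt and no reset: what is moved stays moved. The work goes in short steps, Python scripts to look and compute and a tool call to move; the robot and the scene stay as the last step left them, time stands still between calls to the robot, and variables do not carry over. Pictures are saved under pics/ and viewed, at most 10 in all, crops included, and the job is handed in when it is done.

Besides the shell and the picture viewer there is one more tool, called after "Call:" as name(argument=value, ...), one argument or row to a line, values as JSON. apply_moves: Moves the arm, as the interface text tells. Its arguments: {"type":"object","properties":{"rows":{"type":"array","items":{"type":"array","items":{"type":"number"}}},"claw":{"type":"number"},"newtons":{"type":"number"}},"required":["rows"]}

```bash
mkdir -p pics; cat > h.py <<'E'
import numpy as np,cv2
from scipy.spatial.transform import Rotation as R
from bench import r
def rot(a):
    a=np.array(a,float)
    return a if a.shape==(3,3) else (R.from_rotvec(a).as_matrix() if a.size==3 else R.from_quat(a).as_matrix())
def ray(f,p):
    u=cv2.undistortPoints(np.array([[p]],float),np.array(f["intrinsics"]),np.array(f["dist"]))[0,0]
    d=rot(f["attitude"])@np.array([u[0],-u[1],-1]);return np.array(f["eye"]),d/np.linalg.norm(d)
def tri(rs):
    A=sum(np.eye(3)-np.outer(d,d) for o,d in rs);b=sum((np.eye(3)-np.outer(d,d))@o for o,d in rs)
    x=np.linalg.solve(A,b);return x,max(np.linalg.norm((np.eye(3)-np.outer(d,d))@(x-o)) for o,d in rs)
def onz(ra,z):
    o,d=ra;return o+d*(z-o[2])/d[2]
def proj(f,X):
    M=rot(f["attitude"]);c=M.T@(np.array(X)-np.array(f["eye"]))
    return cv2.projectPoints(np.array([[c[0],-c[1],-c[2]]]),np.zeros(3),np.zeros(3),np.array(f["intrinsics"]),np.array(f["dist"]))[0][0,0]
E
python3 - <<'E'
from h import *
o=r.get_obs();print({k:np.round(v,3).tolist() for k,v in o.items()})
F={n:r.grab_frame(n) for n in("scene","side","wrist")}
for n,f in F.items():
    print(n,np.array(f["attitude"]).shape,np.round(f["eye"],3))
    for t in("uvbox","press_bar","thumb","slide","amber","flap_edge","stop"):
        print(n,t,[(np.round(d["point"],1).tolist(),round(d["conf"],2)) for d in r.landmark_of(f,t)[:2]])
cv2.imwrite("pics/a.png",cv2.cvtColor(F["scene"]["pixels"],cv2.COLOR_RGB2BGR))
cv2.imwrite("pics/b.png",cv2.cvtColor(F["side"]["pixels"],cv2.COLOR_RGB2BGR))
for t in("press_bar","thumb","slide","amber","flap_edge"):
    try:
        x=tri([ray(F[n],r.landmark_of(F[n],t)[0]["point"]) for n in("scene","side")]);print(t,np.round(x[0],4),round(x[1],4))
    except Exception as e: print(t,e)
E
```

```text
{'clock': 0.0, 'joints': [-1.358, 0.478, 0.022, 1.556, -0.012, 1.109, -0.083], 'qvel': [0.0, -0.0, 0.001, 0.001, -0.001, -0.001, 0.0], 'tau': [0.001, -59.643, 1.608, -28.119, 0.012, 0.009, -0.0], 'tcp_pos': [0.213, 0.64, 0.23], 'orientation': [-0.502, -3.101, 0.003], 'contact_force': [0.061, 0.298, -0.124], 'moment': [-0.024, -0.058, -0.028], 'gripper_force': 0.0, 'grip_width': 0.086}
scene (3,) [ 0.161 -0.775  0.624]
scene uvbox []
scene press_bar [([248.1, 191.2], 0.91)]
scene thumb [([259.4, 218.6], 0.58)]
scene slide [([275.9, 216.8], 0.87)]
scene amber [([278.6, 214.5], 0.56)]
scene flap_edge [([290.2, 211.3], 0.97)]
scene stop [([303.5, 204.0], 0.97)]
side (3,) [0.477 0.883 0.825]
side uvbox []
side press_bar [([250.1, 197.8], 0.91)]
side thumb []
side slide [([262.4, 293.3], 0.6), ([230.6, 192.8], 0.52)]
side amber [([260.8, 295.1], 0.58), ([235.6, 197.5], 0.45)]
side flap_edge [([225.0, 195.4], 0.55)]
side stop [([223.3, 195.4], 0.32)]
wrist (3,) [0.135 0.665 0.373]
wrist uvbox []
wrist press_bar []
wrist thumb []
wrist slide []
wrist amber []
wrist flap_edge []
wrist stop []
press_bar [ 0.5376 -0.0098  0.0574] 0.0023
thumb list index out of range
slide [ 0.5888  0.1002 -0.1588] 0.0991
amber [ 0.5969  0.1051 -0.1566] 0.1036
flap_edge [ 0.6256 -0.0828  0.0062] 0.0058
```

View pics/a.png

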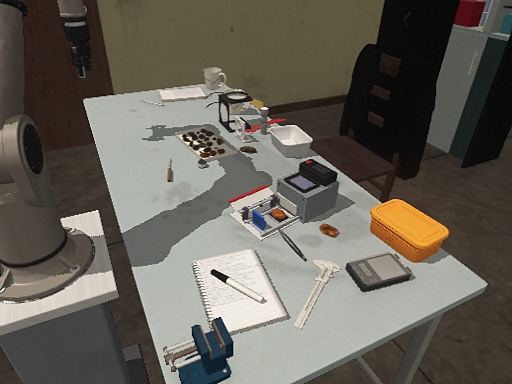

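View pics/b.png

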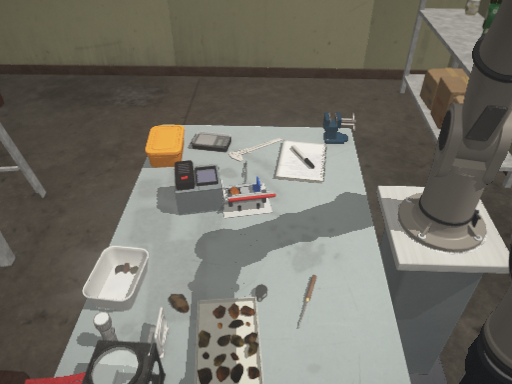

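The scene view shows the bar at about (248,191), the blue plate at (259,218) and the box at (308,195). The side view shows the bar at (250,198) and the plate at (257,185). Next I'll move the wrist over the loading board.

```bash
cat >> h.py <<'E'
def toolrot(yaw,tilt=0):
    # x_tool=away/..: z down, y along box y ; tilt>0 leans the body back toward the robot (tips lead)
    c,s=np.cos(yaw),np.sin(yaw);bx=np.array([c,s,0]);by=np.array([-s,c,0])
    z=np.array([0,0,-1]);z=np.cos(tilt)*z+np.sin(tilt)*bx
    return by,z
def target(yaw,tilt,sgn):
    by,z=toolrot(yaw,tilt);y=sgn*by;return np.column_stack([np.cross(y,z),y,z])
def plan(pos,M):
    o=r.get_obs();C=rot(o["orientation"]);d=C.T@(np.array(pos)-o["tcp_pos"])/.25
    t=R.from_matrix(C.T@M).as_rotvec()/(np.pi/2)
    print("shift",np.round(d,3),"turn",np.round(t,3));return d,t
E
python3 - <<'E'
from h import *
o=r.get_obs();C=rot(o["orientation"]);print(C.round(3))
for s in(1,-1): plan([.47,-.05,.26],target(.08,0,s))
E
```

```text
[[-0.949  0.315 -0.   ]
 [ 0.315  0.949  0.   ]
 [ 0.     0.    -1.   ]]
shift [-1.847 -2.297 -0.115] turn [ 0.    -0.    -0.255]
shift [-1.847 -2.297 -0.115] turn [-0.    -0.     1.745]
```

Call:
apply_moves(
  rows=[
    [-0.78,-0.96,-0.05,0,0,0],
    [-0.78,-0.96,-0.05,0,0,0],
    [-0.78,-0.96,-0.05,0,0,0],
    [-0.78,-0.96,-0.05,0,0,0],
    [-0.78,-0.96,-0.05,0,0,0],
  ],
)

```text
clock: 2.33
tcp_pos: [0.3229, 0.3493, 0.2441]
orientation: [0.502, 3.101, 0.001]
contact_force: [1.8, -0.3, 0.6]
grip_width: 0.0854
gripper_force: 0.0
```

Call:
apply_moves(
  rows=[
    [-0.78,-0.96,-0.05,0,0,0],
    [-0.78,-0.96,-0.05,0,0,0],
    [-0.78,-0.96,-0.05,0,0,0],
    [-0.78,-0.96,-0.05,0,0,0],
    [-0.78,-0.96,-0.05,0,0,0],
  ],
)

```text
clock: 2.95
tcp_pos: [0.4321, 0.0601, 0.2569]
orientation: [0.502, 3.1, 0.002]
contact_force: [1.3, 1.5, 1.0]
grip_width: 0.0856
gripper_force: 0.0
```

Call:
apply_moves(
  rows=[
    [-0.29,-0.38,0,0,0,-0.255],
    [-0.29,-0.38,0,0,0,-0.255],
    [-0.29,-0.38,0,0,0,-0.255],
    [-0.29,-0.38,0,0,0,-0.255],
  ],
)

```text
clock: 3.45
tcp_pos: [0.4706, -0.0527, 0.2565]
orientation: [-0.119, 3.139, -0.001]
contact_force: [0.2, 0.4, -0.2]
grip_width: 0.0855
gripper_force: 0.0
```

```bash
cat > look.py <<'E'
from h import *
import sys
o=r.get_obs();print(o["clock"],np.round(o["tcp_pos"],4),np.round(o["contact_force"],2),o["grip_width"])
f=r.grab_frame("wrist");cv2.imwrite(sys.argv[1],cv2.cvtColor(f["pixels"],cv2.COLOR_RGB2BGR))
g=r.grab_frame("scene");h=r.grab_frame("side")
P={}
for t in("press_bar","thumb","slide","amber","flap_edge","stop"):
    for n,k in(("w",f),("s",g),("d",h)):
        L=r.landmark_of(k,t)
        if L: P[t,n]=ray(k,L[0]["point"]);print(t,n,np.round(L[0]["point"],1),round(L[0]["conf"],2))
    for c in("ws","wd"):
        if all((t,n) in P for n in c):
            x=tri([P[t,n] for n in c]);print("  ",t,c,np.round(x[0],4),round(x[1],4))
E
python3 look.py pics/c.png
```

```text
3.45 [ 0.4706 -0.0527  0.2565] [ 0.2   0.42 -0.22] 0.08549946960144039
press_bar w [285.7 215.7] 0.76
press_bar s [249.5 190.9] 0.56
press_bar d [253.9 195.2] 0.56
   press_bar ws [ 0.5327 -0.0185  0.0627] 0.0025
   press_bar wd [ 0.5298 -0.0179  0.0619] 0.0005
thumb w [215.5 189.9] 0.67
thumb s [258.7 218.6] 0.72
thumb d [255.8 184.4] 0.62
   thumb ws [ 0.5186 -0.1036  0.0316] 0.0028
   thumb wd [ 0.5232 -0.105   0.0275] 0.0059
slide w [229.4 234.9] 0.78
slide s [275.8 216.8] 0.89
slide d [232. 196.] 0.56
   slide ws [ 0.5865 -0.0848  0.0051] 0.0018
   slide wd [ 0.5972 -0.0867 -0.0047] 0.0035
amber w [226.2 240. ] 0.92
amber s [292.9 246.9] 0.63
amber d [258.8 182.9] 0.63
   amber ws [ 0.6514 -0.0971 -0.1155] 0.0079
   amber wd [ 0.5359 -0.0757  0.0759] 0.0219
flap_edge w [233.1 258.6] 0.86
flap_edge s [289. 210.] 0.9
   flap_edge ws [ 0.6271 -0.0785  0.0082] 0.0033
stop s [297.8 200.4] 0.97
```

View pics/c.png

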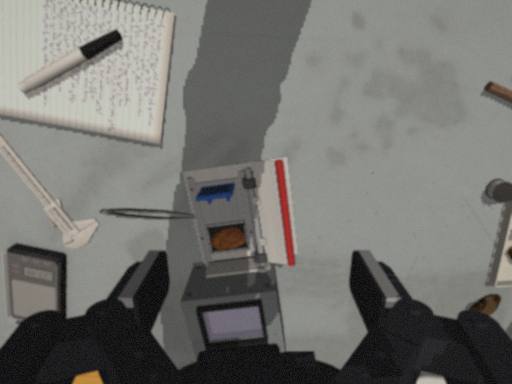

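The wrist view shows the red bar running from (281,160) to (292,263). The blue plate is at (215,191), the amber at (228,238), and the box sits below them in the image. I'll fit yaw from the bar's ends.

```bash
python3 - <<'E'
from h import *
f=r.grab_frame("wrist");g=r.grab_frame("scene")
a=f["pixels"].astype(int);m=((a[...,0]>110)&(a[...,1]<60)&(a[...,2]<70)).astype(np.uint8)
m[:, :240]=0;m[:,330:]=0
ys,xs=np.nonzero(m);print(len(xs),ys.min(),ys.max())
pts=[]
for lo,hi in((ys.min(),ys.min()+2),(ys.max()-2,ys.max())):
    k=(ys>=lo)&(ys<=hi);pts.append((xs[k].mean(),ys[k].mean()))
P=np.column_stack([xs,ys]);W=np.array([onz(ray(f,p),.056)[:2] for p in P])
c=W.mean(0);d=np.linalg.svd(W-c,full_matrices=False)[2][0];d*=np.sign(d[0])
s=(W-c)@d;print("bar mid",c+d*(s.max()+s.min())/2,"yaw",np.arctan2(d[1],d[0]),"len",np.ptp(s),pts)
b=((a[...,2]>90)&(a[...,0]<70)&(a[...,1]<110)).astype(np.uint8);b[:,:180]=0;b[:,250:]=0;b[:170]=0;b[215:]=0
ys,xs=np.nonzero(b);print("blue",len(xs),xs.min(),xs.max(),ys.min(),ys.max())
th=.0
for x in(xs.min()+1,xs.mean(),xs.max()-1):
    k=abs(xs-x)<1.5;p=(xs[k].mean(),ys[k].min());print("top rear edge",p,onz(ray(f,p),.049))
E
python3 -c "
import cv2
i=cv2.imread('pics/c.png')[145:285,165:315];cv2.imwrite('pics/c2.png',cv2.resize(i,None,fx=4,fy=4,interpolation=2))"
```

```text
605 161 264
bar mid [ 0.5323035  -0.01798017] yaw 0.21905330064784978 len 0.13156579310383884 [(np.float64(276.93333333333334), np.float64(162.13333333333333)), (np.float64(289.0), np.float64(263.0))]
blue 157 194 230 193 203
top rear edge (np.float64(195.0), np.int64(197)) [ 0.52023088 -0.12251985  0.049     ]
top rear edge (np.float64(212.0), np.int64(195)) [ 0.51615265 -0.10275875  0.049     ]
top rear edge (np.float64(228.71428571428572), np.int64(194)) [ 0.51335649 -0.08339347  0.049     ]
```

View pics/c2.png

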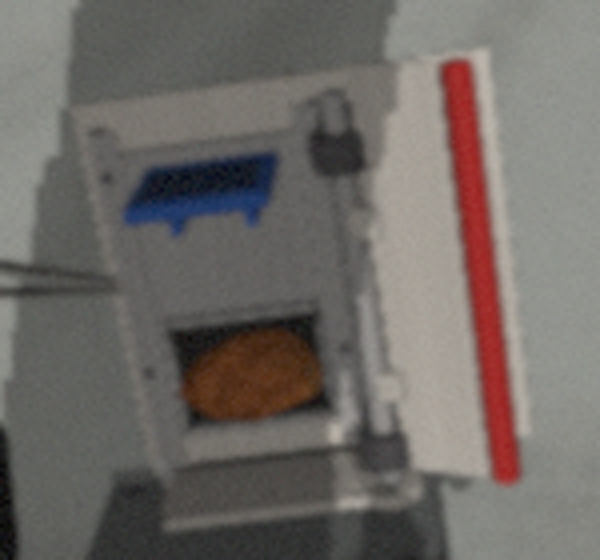

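The crop shows the plate's top rear edge at about (215,196) and the bar axis cleanly. A box pose of yaw 0.21, O = (0.628, -0.078) puts the thumb at box x -0.115, y 0.000, and the flap edge also fits. I'll move to a hover above it with a 0.2 rad lean and the fingers at about 68 mm.

```bash
cat >> h.py <<'E'
YAW=.21;O=np.array([.628,-.0784])
def bx(p):
    c,s=np.cos(YAW),np.sin(YAW);return np.array([O[0]+c*p[0]-s*p[1],O[1]+s*p[0]+c*p[1],p[2]])
def inbox(w):
    c,s=np.cos(YAW),np.sin(YAW);d=np.array(w[:2])-O;return np.array([c*d[0]+s*d[1],-s*d[0]+c*d[1],w[2]])
E
python3 - <<'E'
from h import *
plan(bx([-.132,.041,.12]),target(YAW,.2,1))
E
```

```text
shift [-0.075 -0.066  0.545] turn [-0.008 -0.127 -0.083]
```

Call:
apply_moves(
  rows=[
    [-0.075,-0.066,0.3,-0.008,-0.127,-0.083],
    [-0.075,-0.066,0.545,-0.008,-0.127,-0.083],
    [-0.075,-0.066,0.545,-0.008,-0.127,-0.083],
    [-0.075,-0.066,0.545,-0.008,-0.127,-0.083],
    [-0.075,-0.066,0.545,-0.008,-0.127,-0.083],
  ],
  claw=0.79,
)

```text
clock: 5.22
tcp_pos: [0.4915, -0.0659, 0.1211]
orientation: [-0.309, 2.925, 0.03]
contact_force: [-0.2, 0.6, 0.0]
grip_width: 0.0676
gripper_force: 0.0
```

```bash
python3 - <<'E'
from h import *
o=r.get_obs();print(inbox(o["tcp_pos"]),o["grip_width"],o["contact_force"])
f=r.grab_frame("wrist");cv2.imwrite("pics/d.png",cv2.cvtColor(f["pixels"],cv2.COLOR_RGB2BGR))
for t in("thumb","press_bar","flap_edge"):
    L=r.landmark_of(f,t)
    if L:print(t,L[0]["point"],L[0]["conf"],inbox(onz(ray(f,L[0]["point"]),{"thumb":.033,"press_bar":.059,"flap_edge":.009}[t])))
for n,p in (("thumbtop",(-.115,0,.049)),("bar rear",(-.148,.079,.059)),("bar front",(-.014,.079,.059))):print(n,proj(f,bx(p)))
plan(bx([-.132,.041,.06]),target(YAW,.2,1))
E
```

```text
[-0.13089858  0.04067586  0.12110643] 0.06760748945072725 [-0.22192959  0.63427996  0.00182788]
thumb [205.0, 193.7] 0.89 [-0.11404818 -0.00151599  0.033     ]
press_bar [308.6, 248.2] 0.74 [-0.08189328  0.07762735  0.059     ]
flap_edge [216.8, 277.2] 0.96 [-0.00077414 -0.00271395  0.009     ]
thumbtop [203.7184723  203.81976049]
bar rear [318.80872709 169.38480826]
bar front [303.75708504 308.75164712]
shift [0.053 0.    0.239] turn [-0.     0.001  0.001]
```

View pics/d.png

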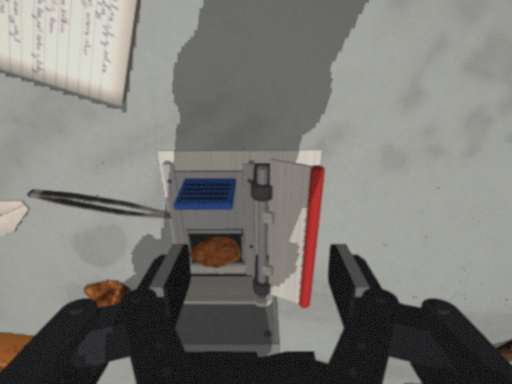

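Predictions match the picture: bar rear at (318,167), front at (305,306), plate at (205,193). I'll descend straight down to just above the bar.

Call:
apply_moves(
  rows=[
    [0.053,0,0.239,0,0,0],
    [0.053,0,0.239,0,0,0],
    [0.053,0,0.239,0,0,0],
  ],
)

```text
clock: 5.8
tcp_pos: [0.4899, -0.0665, 0.0603]
orientation: [-0.308, 2.925, 0.03]
contact_force: [0.6, 0.4, 0.2]
grip_width: 0.0674
gripper_force: 0.0
```

Call:
apply_moves(
  rows=[
    [0.0064,0,0.0314,0,0,0],
    [0.0128,0,0.0627,0,0,0],
    [0.0128,0,0.0627,0,0,0],
  ],
)

```text
clock: 6.18
tcp_pos: [0.49, -0.0661, 0.0432]
orientation: [-0.309, 2.925, 0.03]
contact_force: [1.0, 0.6, 2.3]
grip_width: 0.0677
gripper_force: 1.3
```

```bash
python3 - <<'E'
from h import *
o=r.get_obs();print(inbox(o["tcp_pos"]),o["grip_width"],o["contact_force"],o["moment"])
E
```

```text
[-0.13239949  0.04081722  0.0432403 ] 0.06772801437427808 [0.9500854  0.63408573 2.25399766] [ 0.18674395 -0.06874201 -0.04823254]
```

Call:
apply_moves(
  rows=[
    [0.0057,0,0.028,0,0,0],
    [0.0113,0,0.056,0,0,0],
    [0.0113,0,0.056,0,0,0],
  ],
)

```text
clock: 6.55
tcp_pos: [0.4896, -0.0666, 0.0282]
orientation: [-0.308, 2.926, 0.03]
contact_force: [1.3, 0.0, 3.3]
grip_width: 0.0671
gripper_force: 1.8
```

Call:
apply_moves(
  rows=[
    [0.0032,0,0.0157,0,0,0],
    [0.0032,0,0.0157,0,0,0],
  ],
)

```text
clock: 6.8
tcp_pos: [0.4897, -0.0668, 0.0245]
orientation: [-0.308, 2.926, 0.029]
contact_force: [1.4, -2.6, 4.4]
grip_width: 0.0676
gripper_force: 2.3
```

Call:
apply_moves(
  rows=[
    [0.0032,0,0.0157,0,0,0],
    [0.0032,0,0.0157,0,0,0],
  ],
)

```text
clock: 7.05
tcp_pos: [0.4897, -0.0669, 0.0207]
orientation: [-0.308, 2.926, 0.029]
contact_force: [1.7, -2.9, 5.0]
grip_width: 0.0674
gripper_force: 2.6
```

Call:
apply_moves(
  rows=[
    [0.002,0,0.01,0,0,0],
    [0.002,0,0.01,0,0,0],
  ],
)

```text
clock: 7.3
tcp_pos: [0.49, -0.0672, 0.0192]
orientation: [-0.307, 2.925, 0.029]
contact_force: [-2.9, -5.1, 21.5]
grip_width: 0.0676
gripper_force: 10.5
```

```bash
python3 - <<'E'
from h import *
o=r.get_obs();print(inbox(o["tcp_pos"]),o["grip_width"],o["contact_force"],o["moment"])
f=r.grab_frame("wrist");g=r.grab_frame("scene");h=r.grab_frame("side")
c=lambda k,y0,y1,x0,x1,s:cv2.resize(cv2.cvtColor(k["pixels"],cv2.COLOR_RGB2BGR)[y0:y1,x0:x1],None,fx=s,fy=s,interpolation=2)
A=c(f,100,384,100,400,1.3);B=c(g,150,250,215,340,3.2);
B=cv2.resize(B,(400,300));D=cv2.resize(c(h,150,225,165,285,3),(400,250))
H=max(A.shape[0],550);I=np.zeros((H,400+A.shape[1],3),np.uint8);I[:A.shape[0],:A.shape[1]]=A;I[:300,A.shape[1]:]=B;I[300:550,A.shape[1]:]=D
cv2.imwrite("pics/e.png",I);print(I.shape)
E
```

```text
[-0.13259002  0.03970512  0.0191799 ] 0.06757792383769856 [-2.8598062  -5.05844109 21.54047384] [-0.0411146   0.27189483 -0.00929977]
(550, 790, 3)
```

View pics/e.png

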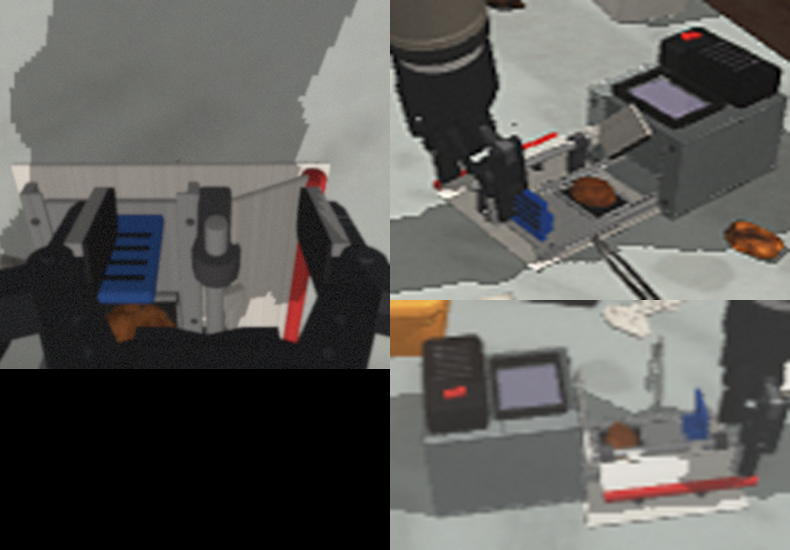

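The flap is open (scene view) and the bar is at its stop (side view). I'll check where the right fingertip sits relative to the plate by projection, and ease the force slightly.

```bash
python3 - <<'E'
from h import *
f=r.grab_frame("wrist")
for p in [(-.115,-.022,.007),(-.115,.022,.007),(-.115,-.022,.049),(-.115,.022,.049),(-.123,.006,.027),(-.123,-.0085,.027),(-.143,.006,.023),(-.143,-.0085,.023),(-.143,.0735,.023),(-.143,.088,.023),(-.148,.082,.026)]:
    q=proj(f,bx(p));print(p,np.round((q-100)*1.3))
E
```

```text
(-0.115, -0.022, 0.007) [ 67. 212.]
(-0.115, 0.022, 0.007) [167. 212.]
(-0.115, -0.022, 0.049) [ 33. 294.]
(-0.115, 0.022, 0.049) [157. 295.]
(-0.123, 0.006, 0.027) [120. 233.]
(-0.123, -0.0085, 0.027) [ 83. 232.]
(-0.143, 0.006, 0.023) [116. 186.]
(-0.143, -0.0085, 0.023) [ 77. 185.]
(-0.143, 0.0735, 0.023) [299. 186.]
(-0.143, 0.088, 0.023) [338. 186.]
(-0.148, 0.082, 0.026) [326. 180.]
```

Call:
apply_moves(
  rows=[
    [-0.0009,0,-0.0044,0,0,0],
    [-0.0009,0,-0.0044,0,0,0],
  ],
)

```text
clock: 7.75
tcp_pos: [0.4899, -0.0671, 0.0199]
orientation: [-0.307, 2.925, 0.029]
contact_force: [-0.1, -3.3, 11.7]
grip_width: 0.0678
gripper_force: 5.7
```

The projection matches: the right tip is centred behind the plate and the left tip is on the bar. Now I'll push along box x in gentle steps.

Call:
apply_moves(
  rows=[
    [-0.012,0,0.0024,0,0,0],
    [-0.024,0,0.0048,0,0,0],
    [-0.036,0,0.0072,0,0,0],
    [-0.048,0,0.0096,0,0,0],
    [-0.06,0,0.012,0,0,0],
  ],
)

```text
clock: 8.38
tcp_pos: [0.4999, -0.0635, 0.0189]
orientation: [-0.309, 2.933, 0.034]
contact_force: [-16.5, -6.8, 25.0]
grip_width: 0.0677
gripper_force: 13.2
```

```bash
python3 - <<'E'
from h import *
o=r.get_obs();print(inbox(o["tcp_pos"]),o["contact_force"],o["moment"])
plan(bx([-.05,.04,o["tcp_pos"][2]]),target(YAW,.2,1))
E
```

```text
[-0.12217195  0.04124967  0.01891369] [-16.45282182  -6.76867839  24.95993161] [-0.51381237  2.99742833  0.39603901]
shift [-0.283 -0.005  0.056] turn [ 0.002 -0.004 -0.   ]
```

Call:
apply_moves(
  rows=[
    [-0.001,0,-0.0049,0,0,0],
    [-0.001,0,-0.0049,0,0,0],
  ],
)

```text
clock: 8.62
tcp_pos: [0.5006, -0.0632, 0.0198]
orientation: [-0.309, 2.932, 0.033]
contact_force: [-8.1, -4.0, 13.6]
grip_width: 0.0674
gripper_force: 7.0
```

```bash
python3 - <<'E'
from h import *
o=r.get_obs();print(inbox(o["tcp_pos"]),o["contact_force"],o["moment"])
f=r.grab_frame("wrist");g=r.grab_frame("scene");h=r.grab_frame("side")
c=lambda k,y0,y1,x0,x1,s:cv2.resize(cv2.cvtColor(k["pixels"],cv2.COLOR_RGB2BGR)[y0:y1,x0:x1],None,fx=s,fy=s,interpolation=2)
A=c(f,100,384,100,400,1.3);B=c(g,150,250,215,340,3.2);
B=cv2.resize(B,(400,300));D=cv2.resize(c(h,150,225,165,285,3),(400,250))
H=max(A.shape[0],550);I=np.zeros((H,400+A.shape[1],3),np.uint8);I[:A.shape[0],:A.shape[1]]=A;I[:300,A.shape[1]:]=B;I[300:550,A.shape[1]:]=D
cv2.imwrite("pics/f.png",I)
E
```

```text
[-0.12147104  0.04141052  0.01981218] [-8.12507212 -3.96904583 13.56978287] [-0.2580473   1.53762258  0.14015604]
```

View pics/f.png

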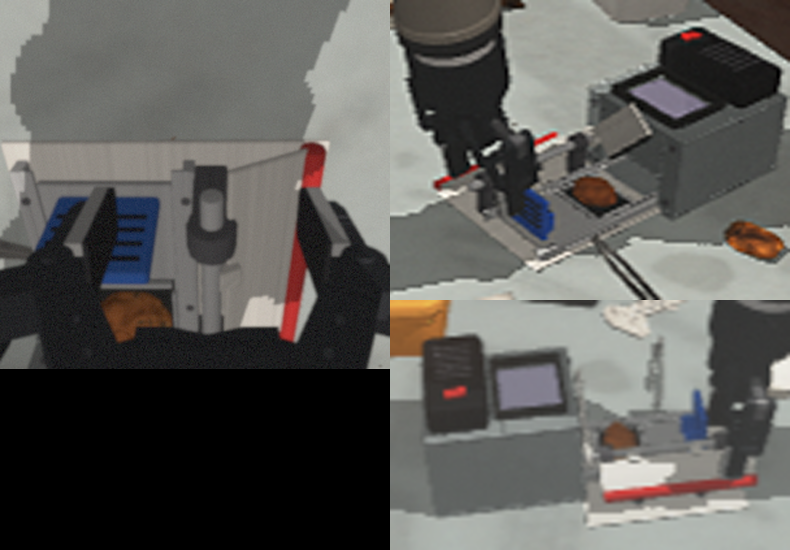

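The flap is still open and friction is moderate (mu about 0.6), because the downward force is higher than needed. I'll ease up another 1 mm and continue.

Call:
apply_moves(
  rows=[
    [-0.0008,0,-0.004,0,0,0],
    [-0.0128,0,-0.0016,0,0,0],
    [-0.0248,0,0.0008,0,0,0],
    [-0.0368,0,0.0032,0,0,0],
    [-0.0488,0,0.0056,0,0,0],
  ],
)

```text
clock: 9.4
tcp_pos: [0.5162, -0.0601, 0.0213]
orientation: [-0.31, 2.927, 0.031]
contact_force: [-3.5, -0.6, 2.9]
grip_width: 0.0676
gripper_force: 2.5
```

```bash
cat > st.py <<'E'
from h import *
o=r.get_obs();print(inbox(o["tcp_pos"]).round(4),np.round(o["contact_force"],1),np.round(o["moment"],2))
f=r.grab_frame("scene")
for t in("thumb","slide","flap_edge"):
    L=r.landmark_of(f,t)
    if L:
        p=L[0]["point"];print(t,np.round(p,1),round(L[0]["conf"],2),inbox(onz(ray(f,p),{"thumb":.033,"slide":.003,"flap_edge":.09}[t])).round(4))
E
python3 st.py
```

```text
[-0.1055  0.0412  0.0213] [-3.5 -0.6  2.9] [0.06 0.96 0.14]
thumb [262.4 216.3] 0.81 [-0.0963 -0.0016  0.033 ]
slide [283.9 213.1] 0.74 [-0.0129  0.0034  0.003 ]
flap_edge [292.5 196.3] 0.81 [-0.0294 -0.0388  0.09  ]
```

Call:
apply_moves(
  rows=[
    [0.0006,0,0.0031,0,0,0],
    [0.0006,0,0.0031,0,0,0],
  ],
)

```text
clock: 9.85
tcp_pos: [0.5168, -0.0603, 0.0209]
orientation: [-0.309, 2.925, 0.03]
contact_force: [-0.9, 1.2, 2.8]
grip_width: 0.0673
gripper_force: 1.8
```

```bash
python3 - <<'E'
from h import *
o=r.get_obs();print(inbox(o["tcp_pos"]),o["contact_force"])
g=r.grab_frame("scene");I=cv2.cvtColor(g["pixels"],cv2.COLOR_RGB2BGR)[150:250,225:350]
for a in (.84,.75):
    for y,z in((-23,9),(-23,39),(44,9)):
        dy,dz=y-44,z-38;c,s=np.cos(-a),np.sin(-a);p=(-.008,(44+c*dy-s*dz)/1e3,(38+s*dy+c*dz)/1e3);print(a,np.round(p,3),np.round((proj(g,bx(p))-[225,150])*6))
cv2.imwrite("pics/g.png",cv2.resize(I,None,fx=6,fy=6,interpolation=2))
E
```

```text
[-0.10500373  0.0408883   0.02088629] [-0.90130853  1.22975117  2.7759123 ]
0.84 [-0.008 -0.022  0.069] [411. 285.]
0.84 [-0.008  0.     0.089] [380. 225.]
0.84 [-0.008  0.022  0.019] [336. 328.]
0.75 [-0.008 -0.025  0.062] [413. 298.]
0.75 [-0.008 -0.004  0.084] [386. 237.]
0.75 [-0.008  0.024  0.017] [333. 330.]
```

View pics/g.png

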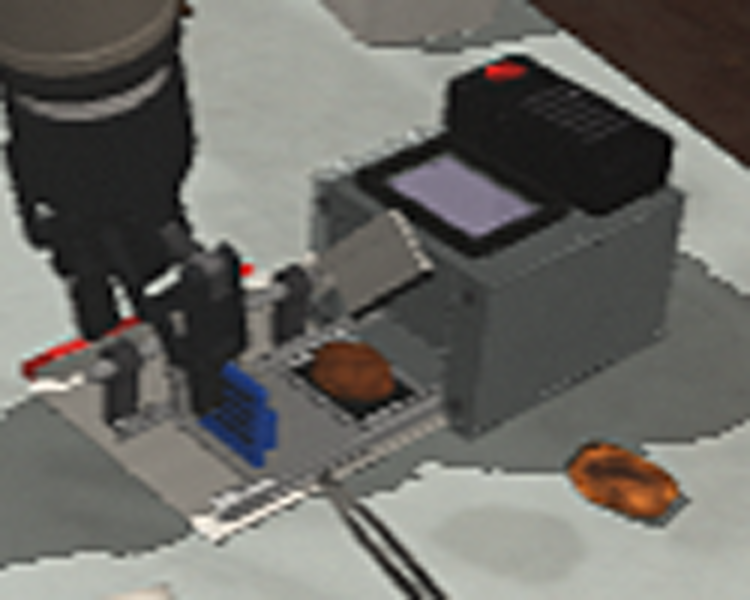

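The flap's far corner appears at (430,268) and its top at (393,212), at or above the fully-open prediction. The amber is still in its nest. Next I'll add 0.5 mm of press and keep pushing.

Call:
apply_moves(
  rows=[
    [-0.0116,0,0.0044,0,0,0],
    [-0.0236,0,0.0068,0,0,0],
    [-0.0356,0,0.0092,0,0,0],
    [-0.0476,0,0.0116,0,0,0],
    [-0.0596,0,0.014,0,0,0],
  ],
)

```text
clock: 10.52
tcp_pos: [0.53, -0.058, 0.0201]
orientation: [-0.308, 2.928, 0.03]
contact_force: [-5.2, -2.5, 9.6]
grip_width: 0.0672
gripper_force: 6.0
```

```bash
python3 st.py
```

```text
[-0.0916  0.0404  0.0201] [-5.2 -2.5  9.6] [0.22 0.91 0.06]
thumb [267.1 212.6] 0.76 [-0.076   0.0034  0.033 ]
slide [285.4 210.7] 0.61 [-0.002   0.0093  0.003 ]
flap_edge [290.2 199.6] 0.81 [-0.0443 -0.0461  0.09  ]
```

Call:
apply_moves(
  rows=[
    [-0.012,0,0.0023,0,0,0],
    [-0.024,0,0.0046,0,0,0],
    [-0.036,0,0.007,0,0,0],
    [-0.048,0,0.0093,0,0,0],
    [-0.06,0,0.0117,0,0,0],
  ],
)

```text
clock: 11.35
tcp_pos: [0.5452, -0.0549, 0.0202]
orientation: [-0.308, 2.928, 0.03]
contact_force: [-6.0, -1.1, 8.0]
grip_width: 0.0673
gripper_force: 5.3
```

Call:
apply_moves(
  rows=[
    [-0.012,0,0.0023,0,0,0],
    [-0.024,0,0.0046,0,0,0],
    [-0.036,0,0.007,0,0,0],
    [-0.048,0,0.0095,0,0,0],
    [-0.06,0,0.012,0,0,0],
  ],
)

```text
clock: 11.98
tcp_pos: [0.5601, -0.0518, 0.0203]
orientation: [-0.308, 2.928, 0.03]
contact_force: [-4.3, -2.2, 9.2]
grip_width: 0.0676
gripper_force: 5.3
```

```bash
python3 st.py
```

```text
[-0.0608  0.0402  0.0203] [-4.3 -2.2  9.2] [0.07 0.9  0.02]
thumb [277.4 209.1] 0.84 [-0.0435 -0.0011  0.033 ]
slide [294.7 209.5] 0.75 [ 0.0232 -0.0023  0.003 ]
flap_edge [293.2 200.2] 0.75 [-0.04   -0.0526  0.09  ]
```

Expected remaining travel is about 12 mm. I'll go 9 mm, then 2 mm steps watching the force.

Call:
apply_moves(
  rows=[
    [-0.01,0,0.002,0,0,0],
    [-0.02,0,0.004,0,0,0],
    [-0.03,0,0.006,0,0,0],
    [-0.036,0,0.0073,0,0,0],
  ],
)

```text
clock: 12.68
tcp_pos: [0.5685, -0.0501, 0.0202]
orientation: [-0.308, 2.929, 0.03]
contact_force: [-10.6, -2.8, 13.0]
grip_width: 0.0673
gripper_force: 6.8
```

Call:
apply_moves(
  rows=[
    [-0.008,0,0.0016,0,0,0],
    [-0.008,0,0.0016,0,0,0],
  ],
)

```text
clock: 12.92
tcp_pos: [0.5713, -0.0496, 0.0203]
orientation: [-0.308, 2.928, 0.029]
contact_force: [-4.9, -2.0, 7.0]
grip_width: 0.0675
gripper_force: 4.7
```

Call:
apply_moves(
  rows=[
    [-0.008,0,0.0016,0,0,0],
    [-0.008,0,0.0016,0,0,0],
  ],
)

```text
clock: 13.18
tcp_pos: [0.573, -0.0492, 0.0203]
orientation: [-0.308, 2.928, 0.03]
contact_force: [-6.2, -1.4, 9.1]
grip_width: 0.0671
gripper_force: 4.9
```

Call:
apply_moves(
  rows=[
    [-0.006,0,0.0012,0,0,0],
    [-0.006,0,0.0012,0,0,0],
  ],
)

```text
clock: 13.42
tcp_pos: [0.574, -0.049, 0.0203]
orientation: [-0.306, 2.929, 0.03]
contact_force: [-7.9, -2.1, 11.2]
grip_width: 0.0675
gripper_force: 7.6
```

Call:
apply_moves(
  rows=[
    [-0.006,0,0.0012,0,0,0],
    [-0.006,0,0.0012,0,0,0],
  ],
)

```text
clock: 13.68
tcp_pos: [0.5741, -0.049, 0.0201]
orientation: [-0.306, 2.931, 0.031]
contact_force: [-11.7, -2.7, 15.4]
grip_width: 0.0678
gripper_force: 9.7
```

```bash
python3 st.py
```

```text
[-0.0466  0.04    0.0201] [-11.7  -2.7  15.4] [-0.19  2.24 -0.17]
thumb [281.1 209.4] 0.78 [-0.0363 -0.0081  0.033 ]
slide [299.8 204.7] 0.63 [0.0513 0.0059 0.003 ]
flap_edge [292.  198.4] 0.98 [-0.0369 -0.0449  0.09  ]
```

It stopped advancing (0.5740 to 0.5741) while the force rises. One more 2 mm nudge to confirm it's home, easing the bar a touch.

Call:
apply_moves(
  rows=[
    [-0.009,0,-0.0002,0,0,0],
    [-0.009,0,-0.0002,0,0,0],
  ],
)

```text
clock: 14.12
tcp_pos: [0.5742, -0.0491, 0.02]
orientation: [-0.305, 2.935, 0.032]
contact_force: [-16.6, -3.4, 18.0]
grip_width: 0.0673
gripper_force: 11.7
```

```bash
python3 - <<'E'
from h import *
o=r.get_obs();print(inbox(o["tcp_pos"]),o["contact_force"])
f=r.grab_frame("wrist");g=r.grab_frame("scene")
I=cv2.resize(cv2.cvtColor(g["pixels"],cv2.COLOR_RGB2BGR)[160:240,235:335],None,fx=4,fy=4,interpolation=2)
J=cv2.resize(cv2.cvtColor(f["pixels"],cv2.COLOR_RGB2BGR),(400,300))
cv2.imwrite("pics/i.png",np.vstack([I,J[:280]]))
E
```

```text
[-0.0464665   0.03990581  0.01997858] [-16.60029372  -3.37866143  18.02786715]
```

View pics/i.png

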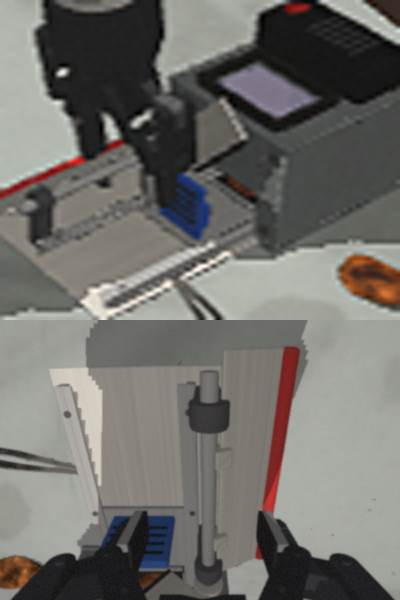

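The slide is home: no movement under force, and the amber is inside past the port, under the raised flap (crop (235,185)). I'll back off the plate first with the bar still held, then lift.

Call:
apply_moves(
  rows=[
    [0.02,0,-0.004,0,0,0],
    [0.04,0,-0.008,0,0,0],
    [0.065,0,-0.013,0,0,0],
    [0.065,0,-0.013,0,0,0],
  ],
)

```text
clock: 14.72
tcp_pos: [0.5633, -0.051, 0.0212]
orientation: [-0.308, 2.925, 0.029]
contact_force: [2.3, -0.6, 4.1]
grip_width: 0.0673
gripper_force: 2.4
```

Call:
apply_moves(
  rows=[
    [-0.008,0,-0.04,0,0,0],
    [-0.016,0,-0.08,0,0,0],
    [-0.024,0,-0.12,0,0,0],
    [-0.032,0,-0.16,0,0,0],
    [-0.04,0,-0.2,0,0,0],
  ],
)

```text
clock: 15.35
tcp_pos: [0.5623, -0.05, 0.0722]
orientation: [-0.31, 2.927, 0.031]
contact_force: [0.4, -0.7, 0.5]
grip_width: 0.0674
gripper_force: 0.0
```

Call:
apply_moves(
  rows=[
    [0.1,0,-0.2,0,0,0],
    [0.2,0,-0.4,0,0,0],
    [0.3,0,-0.5,0,0,0],
    [0.3,0,-0.5,0,0,0],
    [0.3,0,-0.5,0,0,0],
  ],
)

```text
clock: 15.98
tcp_pos: [0.4671, -0.0703, 0.1795]
orientation: [-0.31, 2.926, 0.031]
contact_force: [0.3, -0.2, -0.0]
grip_width: 0.0677
gripper_force: 0.0
```

```bash
python3 - <<'E'
from h import *
o=r.get_obs();print(o["tcp_pos"],o["contact_force"])
f=r.grab_frame("wrist");g=r.grab_frame("scene")
I=cv2.resize(cv2.cvtColor(g["pixels"],cv2.COLOR_RGB2BGR)[160:240,235:335],None,fx=4,fy=4,interpolation=2)
J=cv2.resize(cv2.cvtColor(f["pixels"],cv2.COLOR_RGB2BGR),(400,300))
cv2.imwrite("pics/j.png",np.vstack([I,J[:280]]))
for t,z in(("thumb",.033),("flap_edge",.009)):
    for k in(f,g):
        L=r.landmark_of(k,t)
        if L: print(t,inbox(onz(ray(k,L[0]["point"]),z)),L[0]["conf"])
E
```

```text
[ 0.46708978 -0.07033328  0.17950334] [ 0.31325239 -0.22849424 -0.02258096]
thumb [-0.040099   -0.00516714  0.033     ] 0.73
thumb [-0.03608925  0.00480743  0.033     ] 0.65
flap_edge [-0.00528803  0.00074227  0.009     ] 0.56
flap_edge [-0.0057657   0.00033402  0.009     ] 0.84
```

View pics/j.png

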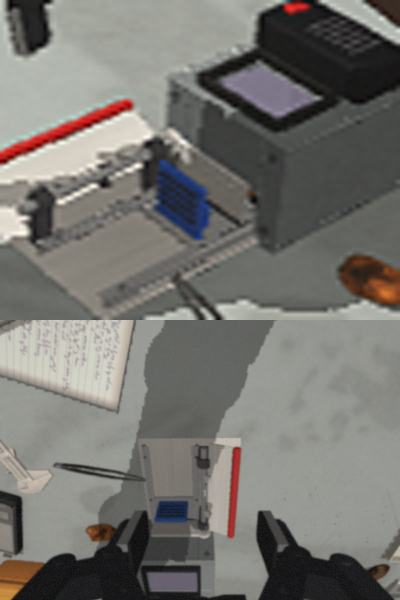

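The flap is shut with its edge at z 9 mm, the bar is up, the thumb plate is at -40 mm (home), and the bystanders are in place. Handing in.

```bash
python3 -c "
from bench import r
print(r.hand_in())"
```

```text
the job is handed in; nothing more can be done
None
```

The slide is fully home with the amber inside the UV box and the flap sprung shut behind it; the robot was clear of everything when I handed the job in, at about 16 s.

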